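# Draw the setter board out to the pointer and hold it

### The arm

A 7-joint arm with a two-finger parallel gripper is mounted at the origin on the work surface. World frame = base frame: x ahead of the robot, y to its left, z up, the work surface at z = 0. Lengths are in m, angles in rad, forces in N, time in s.
With the tool pointing down it reaches from about 0.425 to 0.925 m from the base axis. Payload 6.8 kg.
Tool frame: the origin (TCP) lies between the finger pads; the fingertips stand r.tip_extent ahead of it and the grasp point (between the pads) lies 5 mm behind it (r.tip_extent is the distance from the TCP to the fingertips, in m); y points along the fingers, x is the direction in which the jaws open and shut, and the axes are right-handed (so a half turn about y gives the same grasp; the last joint's range is limited). The gripper opens to 85 mm and grips with 20 to 120 N. Pads are 22 mm wide; open, the fingers measure 114 mm over their backs; the gripper's body (76 mm by 85 mm) begins 54 mm behind the grasp point. The pads swing forward as they close: fully open they stand 13 mm farther back than shut.
Start: joints at [1.144, 0.477, 0.022, 1.555, -0.011, 1.109, -0.083], TCP at [0.212, -0.641, 0.245] pointing down, gripper open.
Joint ranges: [-2.96, 2.96], [-0.34, 2.1], [-1.41, 1.46], [0.24, 2.44], [-1.37, 4.51], [0.17, 1.92], [-2.96, 2.96]. Speed limits (rad/s): [2.39, 2.39, 3.14, 3.14, 3.14, 3.14, 3.14].

### API

Orientations are given as a rotation vector (axis times angle).
In Python, from bench import r gives the robot as it stands.
- The arm moves only by the tool send_rows, never from a script. Its argument "plan" is a list of rows, each a list of 5 numbers: the shift along the tool's x, y, z in cm, then the turn about the tool's y in degrees, then the opening, from 0 (shut) to 1 (fully open). In form: [[dx, dy, dz, spin, grip], ...]. A call has 1 to 12 rows; each row shifts and turns the commanded pose from where the row before left it, along the tool's axes as they then stand; what a row does not reach is not made up. A row lasts 1/8 s, in which the tool goes at most 62.5 mm and 10.7 degrees, less where a joint would pass 70% of its speed; a pose out of reach is approached as far as the arm can. A call is refused whole if a number of a shift passes 6.25 or a number of a turn 10.7, either way. A call with a gripper value outside its range is refused whole. The fingers move at their own pace and stop on an object; "force" is the grip in N (left out, the last holds). Time passes only in rows, so rows that do not move let the fingers close. It gives the time, the measured TCP pose, the force and the opening at its end, in the units of the state.
- r.get_obs(): the state, without advancing time (a new reading comes with each control period).
- r.grab_frame(name): name is "side" or "top"; returns a dict with "image" (400x640x3 uint8, red, green, blue), "camera_matrix" (3x3 intrinsics, pixels), "D" ([k1, k2, p1, p2, k3] as OpenCV has them; the pictures are not rectified), "cam_to_world" (4x4, takes a point from camera to world coordinates). Camera axes: x right, y down, z forward; pixel columns grow to the right and rows downward; lengths in m; the calibration is good to about 2 mm. A picture is of the moment at which its call begins. There is no depth.
- r.hand_in(): hands the job in, once; it reports no verdict.
Trained networks look in the newest picture that a camera, given by its name, has taken for a name from the list of things; names that differ only in an ending like _2 or _b are one class to them, and where a whole thing is asked for, a point or a joint stands for the part that bears it (a point fixed in the world has none). Each returns a list of dicts, best first, with "p" (0 to 1); they miss things now and then, are a little off and sometimes report something else, mostly with a low value. They report only what shows in the picture. A call takes as long as a camera call. They do not tell look-alikes from the thing itself.
- r.recognise(camera, target): "rect" ([left, top, right, bottom] in pixels, round what is visible of it).
The state is a dict: "clock": time; "joints": joint angles; "qvel": joint speeds; "tau": joint torques, N m; "tcp_pos": TCP position; "orientation": TCP orientation; "contact_force": force on the tool from outside, world axes, zero at the start; "moment": the same for the moment, N m; "grip_width": finger opening in m.
Only numpy, scipy, OpenCV 4.12 (cv2) and the standard library are available. Lean on these libraries where they do the work, as an engineer would, in place of code of your own. Each camera call takes 0.05 s, during which the arm holds its last target.

### The job

Slide the guard door of the cooling hearth fully open, then draw the graphite board straight out towards you until its front end is level with the tip of the brass pointer, keeping it flat with its back part still resting on the hearth and the glass piece standing upright on it. That far out the board would tip if let go, so finish while still holding it steady there. Leave everything else on the bench where it is.

Things in the scene. Friction and masses are not known exactly. Their poses are not given: they have to be found in the camera images.
- hearth: cooling hearth, fixed: open-topped bay of pale firebrick. Origin on the bench (z = 0) under the middle of its front lip; +x to its back, +y to its left, outward is -x. Flat floor 60 mm above the bench, from the lip (x = 0) 340 mm back; walls 103 mm high, side walls' inner faces at y = -100 and +100 mm. Door track 6 to 22 mm before the lip, y -110 to +320 mm, 50 mm high: the board passes over it.
- guard (a joint): steel guard door, upright plate 180 mm wide, 6 mm thick, 14 mm in front of the lip, 35 to 115 mm above the bench. It slides along the track to the hearth's +y. Value in m: 0 = shut (centred before the opening), 0.20 = fully open at its stop, clear of the board's path. Starts at 0 to 0.05; about 2 N moves it and it stays where it is left.
- guard_tab (a point): top centre of the upright tab on the door's top edge, 157 mm above the bench, for moving the door. The tab is 12 mm (hearth x) by 20 mm (hearth y), stands 42 mm above the door's edge, sits 60 mm to the hearth's -y side of the door's middle and moves with the door.
- board: loose dark graphite board, 260 (its x) x 110 (y) x 10 mm, about 0.6 kg, flat on the hearth floor behind the door. Origin at the centre of its underside; its -x end is the front, pointing outward. Starts square to the hearth within 0.04 rad, front 8 to 28 mm inside the lip. With post and glass it balances 115 to 125 mm behind its front: with more than that beyond the lip it tips unless held.
- board_front (a point): middle of the upper edge of the board's front end (130 mm in front of its origin, on its top face, 70 mm above the bench).
- post_top (a point): top centre of the board's grip post: an upright steel post, 22 x 22 mm (faces along the board's x and y), rising 50 mm above the board's top face (to 120 mm above the bench), centred 28 mm behind the front end. Part of the board.
- float: loose glass piece standing on the board: a ball 54 mm across on a foot 42 mm across, 62 mm tall, 0.12 kg, on the board's middle line about 90 to 115 mm behind the post. Origin at the centre of its foot's underside, z up. It rides on the board by friction only and topples if jerked.
- pointer: pointer, fixed to the bench 135 to 185 mm in front of the lip, right (-y) of the board's path: dark base 50 mm square, thin brass post, level brass arm 6 mm wide that points to the path. Origin on the bench under the arm's tip; axes parallel to the hearth's. Base and post are centred 65 mm to the -y side of the tip; the post's top is 77 mm above the bench.
- pointer_tip (a point): tip of the brass arm, 70 mm above the bench (as high as the board's top face), 82 mm to the -y side of the hearth's middle line. The board's front end is to come level with it along the hearth's x.
- tin: a ribbed steel tin, 96 mm across, 120 mm tall, on the bench to the right (-y) of the hearth. Its origin is its centre on the underside. A bystander: leave it alone.
- jar: a squat glass jar with a steel cap, 56 mm across, 85 mm tall, on the bench to the right of the hearth, beyond the tin. Its origin is its centre on the underside. A bystander: leave it alone.
- pad: a small dark graphite pad, 120 x 80 x 10 mm, lying flat, with no post, on the bench in front of the left part of the door track. Its origin is its centre on the underside. A bystander: leave it alone.
- float2: a second glass ball on a foot, like float, standing on the bench itself, left of the hearth, behind the door track. Its origin is its centre on the underside. A bystander: leave it alone.
- tweezers: flat steel tweezers, about 215 x 50 x 12 mm, lying flat, in front of the hearth, to the right of the pointer. Its origin is on its underside, about mid-length. A bystander: leave it alone.
- paddle: a wooden paddle, about 260 mm long, 70 mm wide, 25 mm thick, lying flat, far left on the bench. Its origin is on its underside, where handle meets blade. A bystander: leave it alone.
- brush: a hand brush, about 200 mm long, lying flat, far right on the bench. Its origin is its centre on the underside. A bystander: leave it alone.
Mind the look-alikes: they are no part of the job. What is shaped like the float but blue or turquoise is not meant. Leave any red or turquoise look-alike of the pointer alone.

How it is judged:
On the way:
1. the guard door is fully open, the board still in the hearth (value of joint guard above 0.17 m and distance of board from where it was at the start of the episode below 0.02 m), for 0.2 s.
At the end, for the whole second after the job is handed in: Door above 0.17 m; board front within 8 mm of the tip along hearth x, 45 mm of the middle line, 62-85 mm high; board square (0.12 rad), level (0.06), still, off the pointer, bearing on hearth (0.2 N) and on the fingers (0.8 N); glass upright (0.15 rad) on the board, not touched by the fingers (value of joint guard above 0.17 m and x of board_front in the frame of pointer between -0.008 and 0.008 m and y of board_front in the frame of hearth between -0.045 and 0.045 m and angle between the x axis of board and the x axis of hearth, either way round below 0.12 rad and angle between board's own z axis and vertical below 0.06 rad and height (world z) of board_front between 0.062 and 0.085 m and contact force between the fingers and board above 0.8 N and contact force between board and hearth above 0.2 N and contact force between board and pointer below 0.2 N and linear speed of board below 0.02 m/s and angle between float's own z axis and vertical below 0.15 rad and z of float in the frame of board above 0.004 m and contact force between float and the fingers below 0.1 N); the arm keeps its last pose, push and grip.
It fails at once if the glass piece is toppled (angle between float's own z axis and vertical above 0.5 rad).
It fails at once if a bystander is moved by more than 25 mm (distance of any of tin, jar, pad, float2, tweezers, paddle, brush from where it was at the start of the episode above 0.025 m).
It also fails if it takes over 53 s, if anything falls off the work surface, if the arm or the gripper's body presses on something with over 40 N, if the wrist force passes 120 N, or if a joint passes its speed limit or range.

## Working session

There is one attempt and no reset: what is moved stays moved. The work goes in short steps, Python scripts to look and compute and a tool call to move; the robot and the scene stay as the last step left them, time stands still between calls to the robot, and variables do not carry over. Pictures are saved under pics/ and viewed, and the job is handed in when it is done.

Besides the shell and the picture viewer there is one more tool, called after "Emit:" in YAML: its name, and indented under it one key for each argument. send_rows: Moves the arm, as the interface text tells. Its arguments: {"type":"object","properties":{"plan":{"type":"array","items":{"type":"array","items":{"type":"number"}}},"force":{"type":"number"}},"required":["plan"]}

```bash
mkdir -p pics
cat > h.py <<'E'
import numpy as np, cv2
from bench import r
def grab(name,fn):
    f=r.grab_frame(name); cv2.imwrite('pics/'+fn,f['image'][:,:,::-1]); return f
def ray(f,uv):
    p=cv2.undistortPoints(np.array([[uv]],float),np.array(f['camera_matrix']),np.array(f['D']))[0,0]
    T=np.array(f['cam_to_world']); d=T[:3,:3]@np.array([p[0],p[1],1.]); return T[:3,3],d
def atz(f,uv,z):
    o,d=ray(f,uv); return o+d*(z-o[2])/d[2]
def proj(f,P):
    T=np.linalg.inv(np.array(f['cam_to_world'])); P=np.atleast_2d(np.array(P,float))
    rv=cv2.Rodrigues(T[:3,:3])[0]
    return cv2.projectPoints(P,rv,T[:3,3],np.array(f['camera_matrix']),np.array(f['D']))[0][:,0]
E
python3 - <<'E'
from h import *
o=r.get_obs(); print(o, r.tip_extent)
for c in ['top','side']:
    f=grab(c,c+'0.png'); print(c,np.array(f['cam_to_world']).round(3).tolist(),f['camera_matrix'])
    for t in ['hearth','guard','guard_tab','board','board_front','post_top','float','pointer','pointer_tip']:
        print(c,t,[(round(d['p'],2),np.round(d['rect']).tolist()) for d in r.recognise(c,t)[:3]])
print(r.get_obs()['clock'])
E
```

```text
{'clock': 0.0, 'joints': array([ 1.14390258,  0.47780233,  0.02234883,  1.55647821, -0.01151332,
        1.10929406, -0.0831068 ]), 'qvel': array([-5.12765865e-04, -1.61686269e-03, -6.70162546e-05, -7.15639377e-04,
       -1.00610549e-03,  1.25732762e-03, -4.31633113e-04]), 'tau': array([ 1.45333115e-04, -5.96466243e+01,  1.60795636e+00, -2.81203330e+01,
        1.25000841e-02,  9.16193094e-03, -9.32636027e-06]), 'tcp_pos': array([ 0.21136233, -0.64044421,  0.24431307]), 'orientation': array([-1.34231084,  0.97239197, -0.96978151]), 'contact_force': array([-0.6140452 ,  0.64500869, -0.53979456]), 'moment': array([-0.0891999 , -0.02508831,  0.03879052]), 'grip_width': 0.08520142654082206} 0.014
top [[0.007, -0.985, 0.174, 0.315], [-1.0, -0.01, -0.016, 0.012], [0.018, -0.174, -0.985, 1.69], [0.0, 0.0, 0.0, 1.0]] [[503.3560808    0.         309.36931346]
 [  0.         503.3560808  201.93395868]
 [  0.           0.           1.        ]]
top hearth [(0.77, [210.0, 90.0, 356.0, 211.0])]
top guard [(0.8, [271.0, 200.0, 329.0, 208.0]), (0.39, [379.0, 226.0, 397.0, 288.0])]
top guard_tab [(
[... 976 characters left out ...]
[(0.97, [306.0, 176.0, 330.0, 231.0]), (0.19, [233.0, 312.0, 306.0, 385.0])]
side board [(0.96, [242.0, 171.0, 317.0, 210.0]), (0.73, [378.0, 138.0, 426.0, 149.0]), (0.22, [230.0, 314.0, 303.0, 386.0])]
side board_front [(0.92, [244.0, 172.0, 319.0, 208.0]), (0.73, [366.0, 185.0, 380.0, 205.0])]
side post_top [(0.74, [244.0, 171.0, 321.0, 210.0])]
side float [(0.76, [219.0, 231.0, 238.0, 245.0]), (0.75, [352.0, 178.0, 359.0, 196.0]), (0.68, [252.0, 238.0, 267.0, 259.0])]
side pointer [(0.8, [372.0, 230.0, 389.0, 255.0]), (0.71, [365.0, 183.0, 381.0, 208.0]), (0.44, [409.0, 154.0, 426.0, 170.0])]
side pointer_tip [(0.73, [372.0, 233.0, 391.0, 256.0]), (0.49, [364.0, 183.0, 380.0, 204.0])]
1.0
```

Run:
```python
import cv2
a=cv2.imread('pics/top0.png'); cv2.imwrite('pics/top0c.png',cv2.resize(a[80:310,190:480],None,fx=2.6,fy=2.6,interpolation=cv2.INTER_CUBIC))
a=cv2.imread('pics/side0.png'); cv2.imwrite('pics/side0c.png',cv2.resize(a[120:320,190:450],None,fx=2.9,fy=2.9,interpolation=cv2.INTER_CUBIC))
```

```text
(no output)
```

View pics/top0.png

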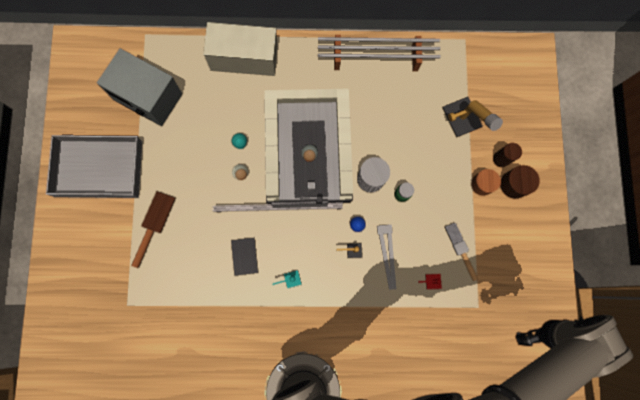

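View pics/top0c.png

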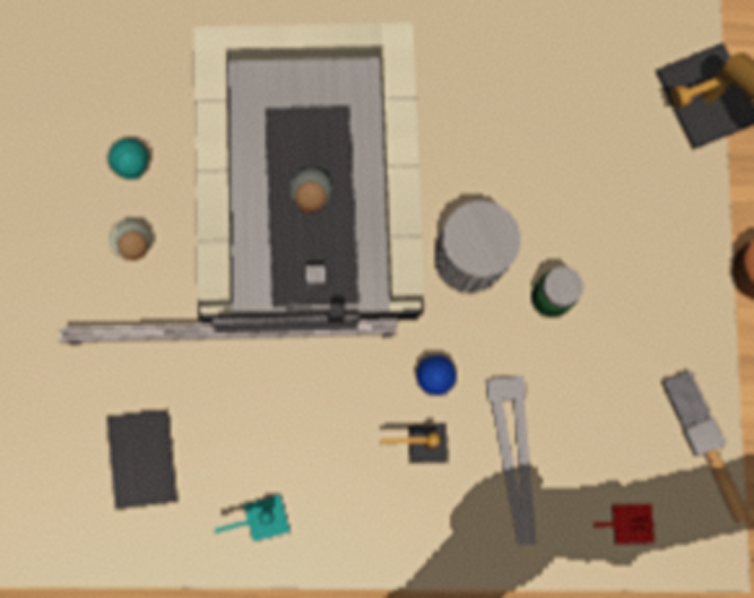

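View pics/side0c.png

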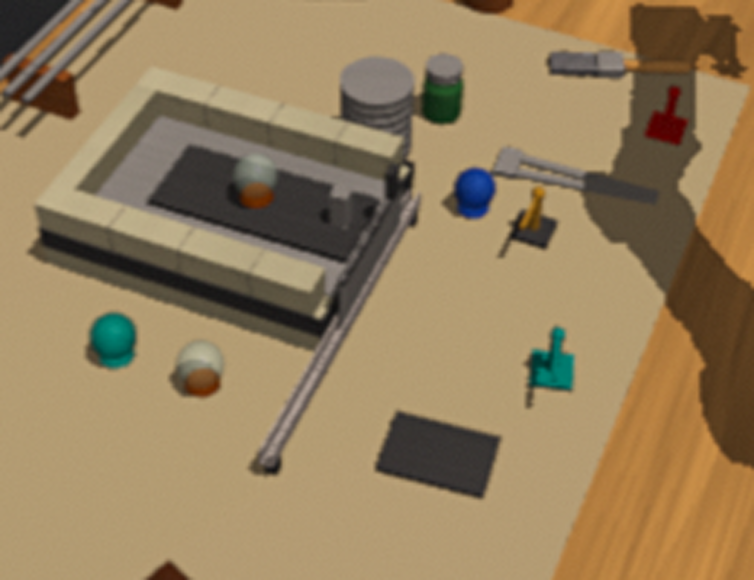

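Run:
```python
import cv2
a=cv2.imread('pics/top0.png'); cv2.imwrite('pics/top0d.png',cv2.resize(a[85:215,210:365],None,fx=5,fy=4.6,interpolation=cv2.INTER_CUBIC))
cv2.imwrite('pics/top0e.png',cv2.resize(a[185:275,260:380],None,fx=6,fy=6,interpolation=cv2.INTER_CUBIC))
a=cv2.imread('pics/side0.png'); cv2.imwrite('pics/side0d.png',cv2.resize(a[135:255,240:400],None,fx=5,fy=5,interpolation=cv2.INTER_CUBIC))
```

```text
(no output)
```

View pics/top0d.png

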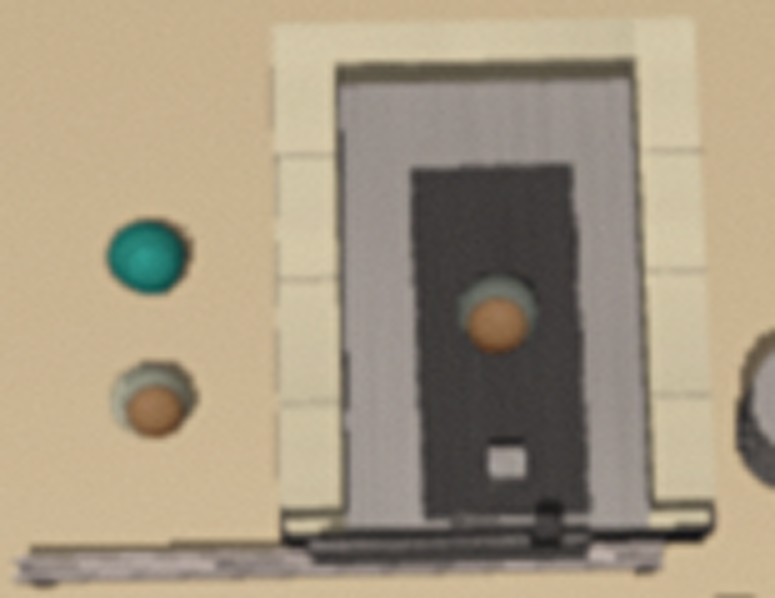

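View pics/top0e.png

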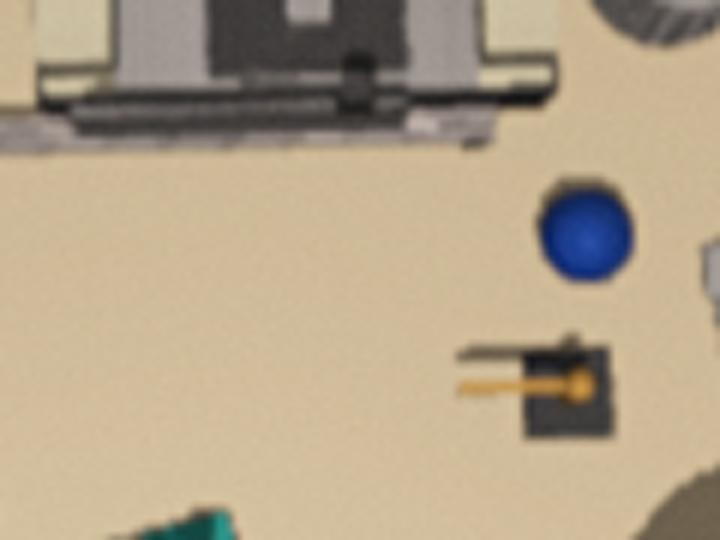

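View pics/side0d.png

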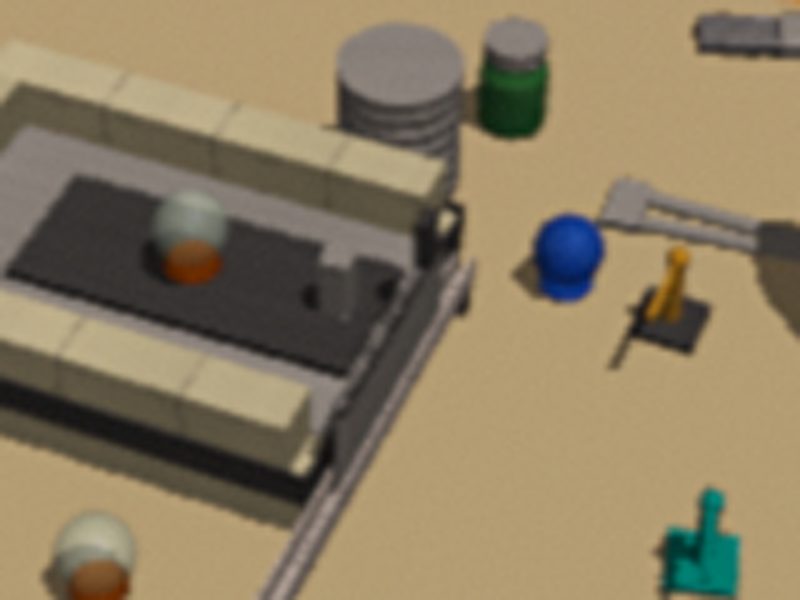

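```bash
cat > fit.py <<'E'
from h import *
f=r.grab_frame('top'); s=r.grab_frame('side')
from scipy.optimize import least_squares
td=lambda X,Y:(210+X/5,85+Y/4.6); te=lambda X,Y:(260+X/6,185+Y/6); sd=lambda X,Y:(240+X/5,135+Y/5)
bl=td(337,64); br=td(634,60)
for n,p,z in [('bl',bl,.103),('br',br,.103),('left front',td(344,500),.103),('right front',td(651,500),.103),('tip',te(460,387),.07),('post',td(507,461),.12),('tab',te(358,57),.157),
  ('boardBL',td(412,169),.07),('boardBR',td(573,164),.07),('boardFL',td(426,515),.07),('boardFR',td(588,510),.07),('trackL',td(20,575),.05),('trackR',td(660,560),.05)]:
    print(n,np.round(p,1),atz(f,p,z).round(4))
for n,p,z in [('post',sd(338,246),.12),('tip',sd(655,315),.07),('boardFL',sd(342,370),.07),('boardBL',sd(10,270),.07),('boardBR',sd(80,178),.07)]:
    print('side',n,atz(s,p,z).round(4))
E
python3 fit.py
```

```text
bl [277.4  98.9] [0.9401 0.094  0.103 ]
br [336.8  98. ] [ 0.946 -0.103  0.103]
left front [278.8 193.7] [0.6205 0.0839 0.103 ]
right front [340.2 193.7] [ 0.6225 -0.1133  0.103 ]
tip [336.7 249.5] [ 0.446  -0.1038  0.07  ]
post [311.4 185.2] [ 0.6458 -0.0202  0.12  ]
tab [319.7 194.5] [ 0.6089 -0.0453  0.157 ]
boardBL [292.4 121.7] [0.8733 0.044  0.07  ]
boardBR [324.6 120.7] [ 0.8786 -0.0642  0.07  ]
boardFL [295.2 197. ] [0.6165 0.0316 0.07  ]
boardFR [327.6 195.9] [ 0.6212 -0.0745  0.07  ]
trackL [214. 210.] [0.5739 0.2979 0.05  ]
trackR [342.  206.7] [ 0.5889 -0.1233  0.05  ]
side post [ 0.6452 -0.0255  0.12  ]
side tip [ 0.4393 -0.104   0.07  ]
side boardFL [0.6134 0.0356 0.07  ]
side boardBL [0.8656 0.0474 0.07  ]
side boardBR [ 0.8694 -0.0574  0.07  ]
```

```bash
cat > ov.py <<'E'
from h import *
import sys
class M: pass
def model(hx=.603,hy=-.0155,yaw=.032,g=.03,tipx=-.159,bx=None):
    c,s=np.cos(yaw),np.sin(yaw); R=np.array([[c,-s,0],[s,c,0],[0,0,1]]); o=np.array([hx,hy,0])
    W=lambda P:(R@np.atleast_2d(P).T).T+o
    def box(x0,x1,y0,y1,z0,z1):
        P=[(x,y,z) for x in(x0,x1) for y in(y0,y1) for z in(z0,z1)]
        return [(P[i],P[j]) for i in range(8) for j in range(i+1,8) if bin(i^j).count('1')==1]
    L=[]
    L+=[(e,(0,255,0)) for e in box(-.022,-.006,-.11,.32,0.05,.05)]
    L+=[(e,(0,255,255)) for e in box(0,.34,-.1,.1,.06,.103)]
    L+=[(e,(0,0,255)) for e in box(-.017,-.011,g-.09,g+.09,.035,.115)]
    L+=[(e,(255,0,0)) for e in box(-.020,-.008,g-.07,g-.05,.115,.157)]
    L+=[(e,(255,0,255)) for e in box(tipx-.003,tipx+.003,-.147,-.082,.07,.07)]
    return [(W([a,b]),c) for (a,b),c in L],R,o
def draw(f,L,x0,x1,y0,y1,k,fn):
    im=cv2.resize(np.ascontiguousarray(f['image'][y0:y1,x0:x1,::-1]),None,fx=k,fy=k,interpolation=cv2.INTER_CUBIC)
    for P,c in L:
        q=(proj(f,P)-[x0,y0]+.5)*k
        cv2.line(im,tuple(int(v) for v in q[0]),tuple(int(v) for v in q[1]),c,1,cv2.LINE_AA)
    cv2.imwrite('pics/'+fn,im)
def boardbox(fx,fy,yaw,z=.06):
    c,s=np.cos(yaw),np.sin(yaw); R=np.array([[c,-s,0],[s,c,0],[0,0,1]]); L=[]
    for (x0,x1,y0,y1,z0,z1) in [(0,.26,-.055,.055,0,.01),(.017,.039,-.011,.011,.01,.06)]:
        P=[(x,y,zz) for x in(x0,x1) for y in(y0,y1) for zz in(z0,z1)]
        L+=[((R@np.array([P[i],P[j]]).T).T+[fx,fy,z],(255,255,0)) for i in range(8) for j in range(i+1,8) if bin(i^j).count('1')==1]
    return L
if __name__=='__main__':
    f=r.grab_frame('top'); s=r.grab_frame('side')
    L,R,o=model(); L+=boardbox(.6188,-.0215,.043)
    draw(f,L,205,365,85,265,4.4*.75,'ov_t.png') if 0 else draw(f,L,210,365,140,265,4.8,'ov_t1.png')
    draw(s,L,200,400,130,270,4,'ov_s1.png')
E
python3 ov.py
```

```text
(no output)
```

View pics/ov_t1.png

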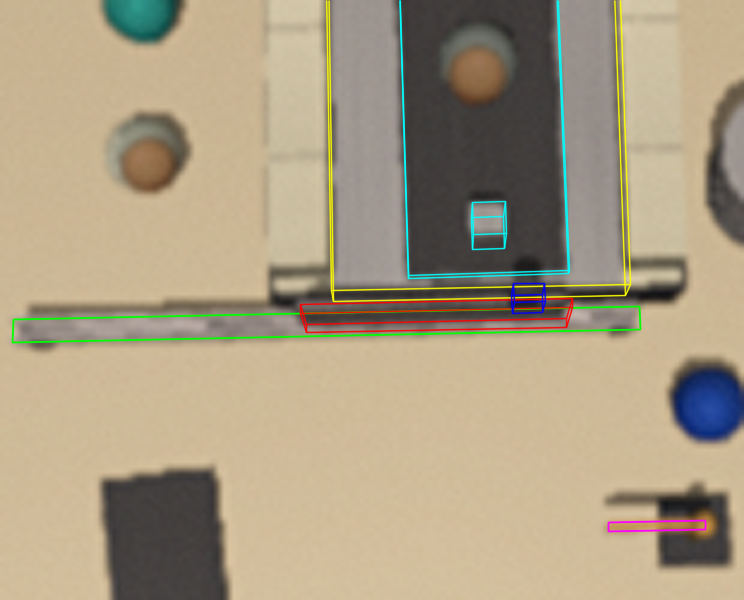

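View pics/ov_s1.png

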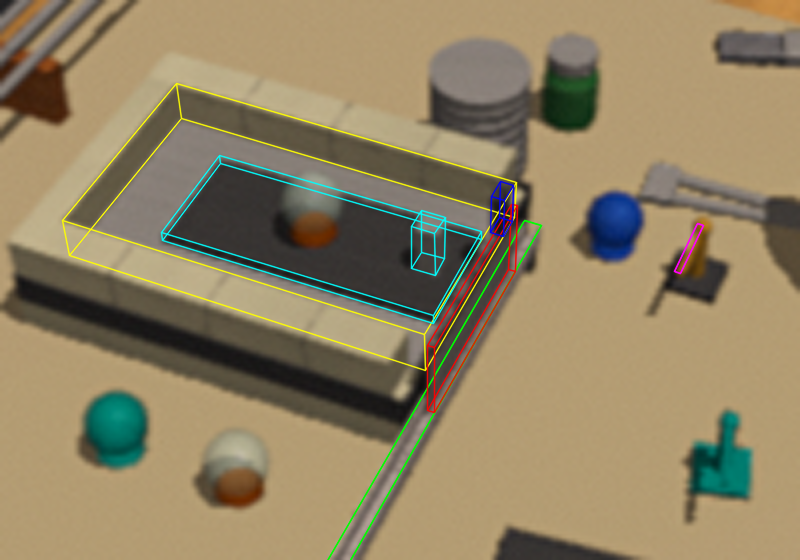

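```bash
cat > st.py <<'E'
from h import *
from scipy.spatial.transform import Rotation as Ro
import sys
def rep(tgt=None,yaw=None):
    o=r.get_obs(); R=Ro.from_rotvec(o['orientation']).as_matrix()
    print('t',round(o['clock'],2),'pos',o['tcp_pos'].round(4),'F',o['contact_force'].round(1),'M',o['moment'].round(2),'grip',round(o['grip_width'],4))
    print('axes x',R[:,0].round(3),'y',R[:,1].round(3),'z',R[:,2].round(3),'jaw yaw deg',round(np.degrees(np.arctan2(R[1,0],R[0,0])),2))
    if tgt is not None: print('delta tool cm',(R.T@(np.array(tgt)-o['tcp_pos'])*100).round(2))
if __name__=='__main__': rep([float(a) for a in sys.argv[1:4]] if len(sys.argv)>3 else None)
E
python3 st.py .588 -.047 .245
```

```text
t 1.2 pos [ 0.2116 -0.641   0.2453] F [ 1.6  0.1 -0.2] M [ 0.03 -0.02 -0.01] grip 0.0851
axes x [ 0.313 -0.95   0.   ] y [-0. -0. -1.] z [ 0.95   0.313 -0.   ] jaw yaw deg -71.73
delta tool cm [-4.461e+01  3.000e-02  5.437e+01]
```

Run:
```python
import cv2
a=cv2.imread('pics/side0.png'); cv2.imwrite('pics/side0f.png',cv2.resize(a[165:245,280:400],None,fx=6.5,fy=6.5,interpolation=cv2.INTER_CUBIC))
```

```text
(no output)
```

View pics/side0f.png

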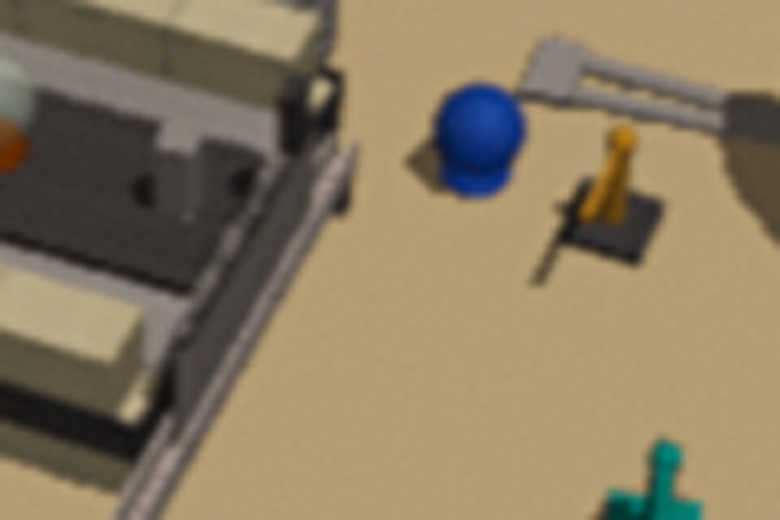

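Run:
```python
from h import *
s=r.grab_frame('side'); f=r.grab_frame('top')
g=lambda X,Y:(280+X/6.5-.5,165+Y/6.5-.5)
print('tab',atz(s,g(293,74),.157),'tip',atz(s,g(588,215),.07),'post',atz(s,g(180,130),.12))
print('top: expected tab px',proj(f,[[.588,-.047,.157],[.588,-.047,.115]]), 'top tip',atz(f,(336.2,249.2),.07))
```

```text
tab [ 0.59426829 -0.05131142  0.157     ] tip [ 0.44325039 -0.10436909  0.07      ] post [ 0.64580513 -0.02359097  0.12      ]
top: expected tab px [[320.20348539 201.12290699]
 [319.68904953 203.4381755 ]] top tip [ 0.44692579 -0.10233524  0.07      ]
```

Emit:
send_rows:
  plan:
    - [-2,0,2.5,0,1]
    - [-3.5,0,4.4,0,1]
    - [-4,0,4.8,0,1]
    - [-4,0,4.8,0,1]
    - [-4,0,4.8,0,1]
    - [-4,0,4.8,0,1]
    - [-4,0,4.8,0,1]
    - [-4,0,4.8,0,1]
    - [-4,0,4.8,0,1]
    - [-4,0,4.8,0,1]
    - [-3.5,0,4.4,0,1]
    - [-2,0,2.5,0,1]
  force: 40

```text
clock: 2.8
tcp_pos: [0.5739, -0.0655, 0.2456]
orientation: [-1.343, 0.968, -0.968]
contact_force: [-0.5, -0.7, 0.3]
grip_width: 0.0855
```

Emit:
send_rows:
  plan:
    - [-0.6,0,1.0,8.3,1]
    - [0,0,0,8.2,1]
    - [0,0,0,0,1]

```text
clock: 3.18
tcp_pos: [0.5802, -0.0601, 0.2453]
orientation: [-1.225, 1.185, -1.186]
contact_force: [-0.2, -0.2, 0.8]
grip_width: 0.0855
```

```bash
python3 st.py .590 -.048 .143
```

```text
t 3.17 pos [ 0.5802 -0.0601  0.2453] F [-0.2 -0.2  0.8] M [ 0.01  0.03 -0.04] grip 0.0855
axes x [ 0.032 -0.999  0.   ] y [-0. -0. -1.] z [ 0.999  0.032 -0.   ] jaw yaw deg -88.15
delta tool cm [-1.18 10.23  1.02]
```

Emit:
send_rows:
  plan:
    - [-1.2,0,1.0,0,1]
    - [0,2,0,0,1]
    - [0,4,0,0,1]
    - [0,3,0,0,1]
    - [0,1.2,0,0,1]
    - [0,0,0,0,1]

```text
clock: 3.92
tcp_pos: [0.5899, -0.0475, 0.1431]
orientation: [-1.224, 1.186, -1.185]
contact_force: [0.8, -0.5, 1.2]
grip_width: 0.0854
```

Run:
```python
from st import *
rep()
for c,b in [('top',(175,270,250,380)),('side',(150,250,230,390))]:
    f=r.grab_frame(c); cv2.imwrite(f'pics/{c}1.png',cv2.resize(f['image'][b[0]:b[1],b[2]:b[3],::-1],None,fx=4.8,fy=4.8,interpolation=cv2.INTER_CUBIC))
```

```text
t 3.92 pos [ 0.5899 -0.0475  0.1431] F [ 0.8 -0.5  1.2] M [-0.02  0.02 -0.02] grip 0.0854
axes x [ 0.032 -0.999 -0.   ] y [-0.001  0.    -1.   ] z [ 0.999  0.032 -0.001] jaw yaw deg -88.17
```

View pics/side1.png

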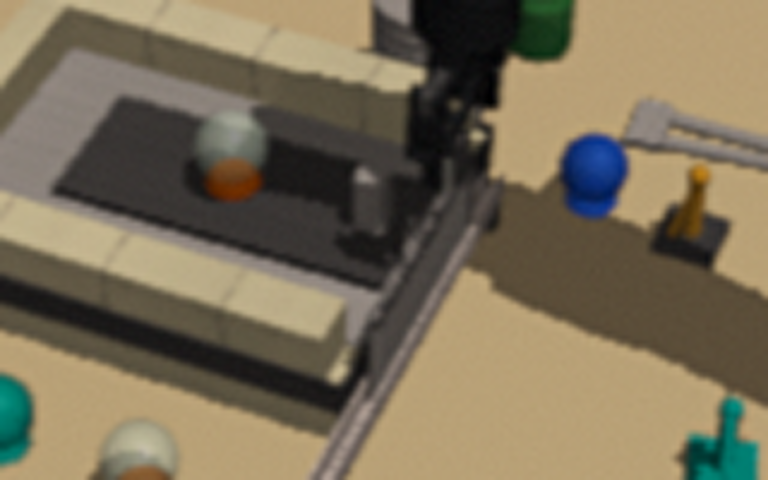

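View pics/top1.png

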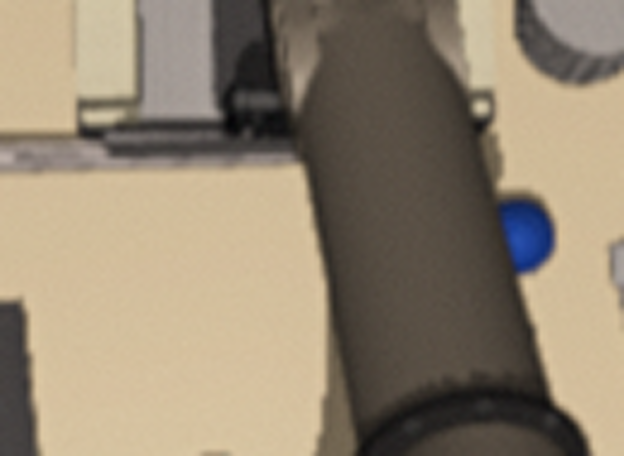

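Emit:
send_rows:
  plan:
    - [0,0,0,0,0.5]
    - [0,0,0,0,0.15]
    - [0,0,0,0,0.1]
    - [0,0,0,0,0.1]
    - [0,0,0,0,0.1]
  force: 30

```text
clock: 4.65
tcp_pos: [0.5899, -0.0477, 0.1437]
orientation: [-1.223, 1.186, -1.186]
contact_force: [-0.7, 0.7, 5.0]
grip_width: 0.019
```

Emit:
send_rows:
  plan:
    - [-0.7,0,0,0,0.1]
    - [-1.4,0,0,0,0.1]
    - [-1.9,0,0,0,0.1]
    - [-2,0,0,0,0.1]
    - [-2,0,0,0,0.1]
    - [-2,0,0,0,0.1]
    - [-2,0,0,0,0.1]
    - [-1.9,0,0,0,0.1]
    - [-1.5,0,0,0,0.1]
    - [-0.9,0,0,0,0.1]
    - [-0.3,0,0,0,0.1]
    - [0,0,0,0,0.1]

```text
clock: 6.15
tcp_pos: [0.5842, 0.119, 0.1437]
orientation: [-1.224, 1.186, -1.185]
contact_force: [-3.9, 0.8, 6.7]
grip_width: 0.0195
```

Emit:
send_rows:
  plan:
    - [-0.2,0,0,0,0.1]
    - [-0.2,0,0,0,0.1]
    - [0,0,0,0,0.1]

```text
clock: 6.52
tcp_pos: [0.5841, 0.1223, 0.1437]
orientation: [-1.224, 1.187, -1.186]
contact_force: [-3.8, -0.8, 7.7]
grip_width: 0.0193
```

Run:
```python
from st import *
rep()
for c,b in [('top',(85,265,200,380)),('side',(140,280,210,390))]:
    f=r.grab_frame(c); cv2.imwrite(f'pics/{c}2.png',cv2.resize(f['image'][b[0]:b[1],b[2]:b[3],::-1],None,fx=3.3,fy=3.3,interpolation=cv2.INTER_CUBIC))
```

```text
t 6.53 pos [0.5841 0.1223 0.1437] F [-3.8 -0.8  7.7] M [-0.11  0.63 -0.  ] grip 0.0193
axes x [ 0.031 -1.     0.   ] y [-0.001 -0.    -1.   ] z [ 1.     0.031 -0.001] jaw yaw deg -88.22
```

View pics/side2.png

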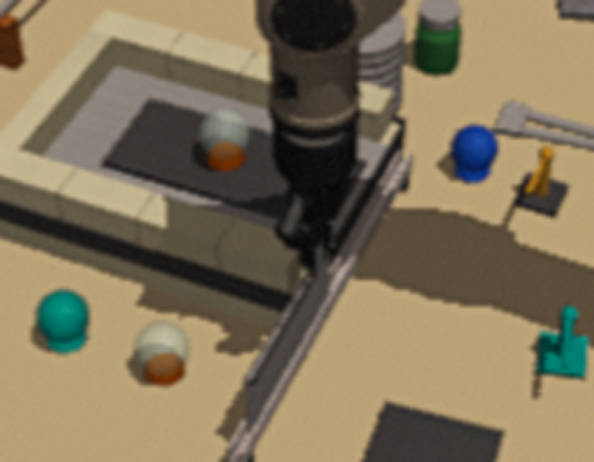

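View pics/top2.png

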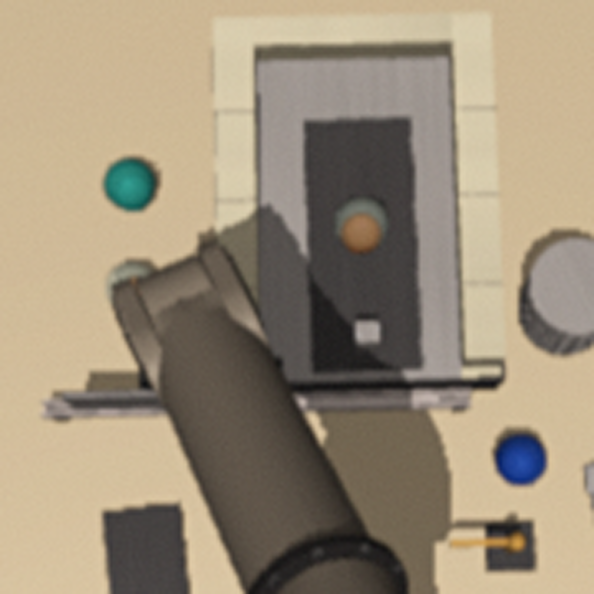

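Emit:
send_rows:
  plan:
    - [0,0,0,0,1]
    - [0,0,0,0,1]
    - [0,0,0,0,1]
    - [0,-2,0,0,1]
    - [0,-4,0,0,1]
    - [0,-3,0,0,1]
    - [3,0,1.2,0,1]
    - [5,0,2,0,1]
    - [5,0,2,0,1]
    - [1.2,0,0.6,0,1]
    - [0,0,0,0,1]

```text
clock: 8.0
tcp_pos: [0.6469, -0.0189, 0.2329]
orientation: [-1.223, 1.188, -1.187]
contact_force: [-0.1, 0.9, -0.7]
grip_width: 0.0856
```

Run:
```python
from st import *
rep([.646,-.022,.092])
for c,b in [('top',(85,265,200,380)),('side',(140,280,210,390))]:
    f=r.grab_frame(c); cv2.imwrite(f'pics/{c}3.png',cv2.resize(f['image'][b[0]:b[1],b[2]:b[3],::-1],None,fx=3.3,fy=3.3,interpolation=cv2.INTER_CUBIC))
    print([(round(d['p'],2),np.round(d['rect']).tolist()) for d in r.recognise(c,'guard')[:3]])
```

```text
t 8.0 pos [ 0.6469 -0.0189  0.2329] F [-0.1  0.9 -0.7] M [ 0.06  0.05 -0.02] grip 0.0856
axes x [ 0.029 -1.    -0.   ] y [-0.001  0.    -1.   ] z [ 1.     0.029 -0.   ] jaw yaw deg -88.34
delta tool cm [ 0.31 14.09 -0.09]
[(0.87, [222.0, 198.0, 278.0, 211.0])]
[(0.97, [286.0, 209.0, 311.0, 269.0])]
```

View pics/top3.png

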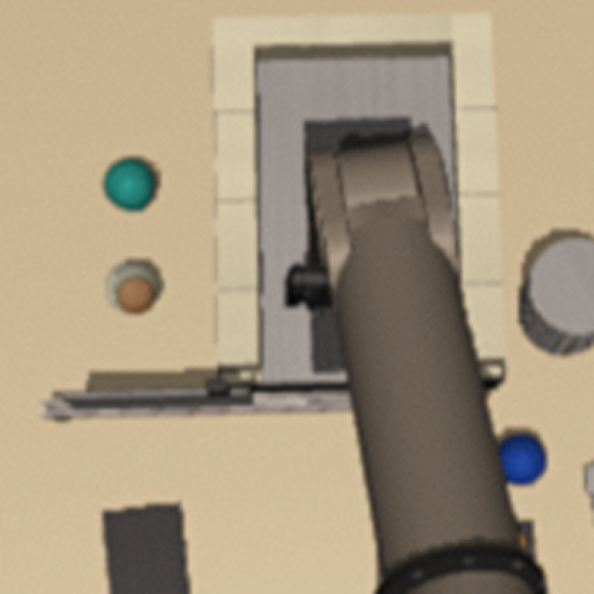

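View pics/side3.png

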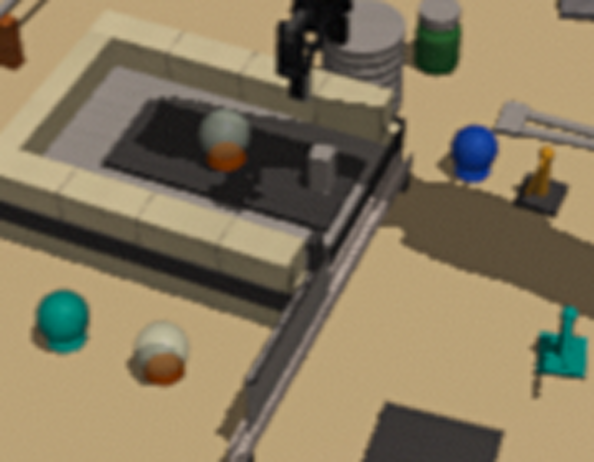

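Emit:
send_rows:
  plan:
    - [0.3,2,0,0,1]
    - [0,4,0,0,1]
    - [0,4,0,0,1]
    - [0,2.5,0,0,1]
    - [0,1.2,0,0,1]
    - [0,0.4,-0.1,0,1]
    - [0,0,0,0,1]

```text
clock: 9.07
tcp_pos: [0.6463, -0.0211, 0.0928]
orientation: [-1.223, 1.186, -1.187]
contact_force: [-0.0, -0.2, -0.2]
grip_width: 0.0855
```

Run:
```python
from st import *
rep([.646,-.022,.092])
for c,b in [('side',(140,260,230,390))]:
    f=r.grab_frame(c); cv2.imwrite(f'pics/{c}4.png',cv2.resize(f['image'][b[0]:b[1],b[2]:b[3],::-1],None,fx=4.8,fy=4.8,interpolation=cv2.INTER_CUBIC))
```

```text
t 9.07 pos [ 0.6463 -0.0211  0.0928] F [-0.  -0.2 -0.2] M [-0.01  0.01  0.  ] grip 0.0855
axes x [ 0.031 -1.    -0.   ] y [ 0.001  0.    -1.   ] z [1.    0.031 0.001] jaw yaw deg -88.23
delta tool cm [ 0.09  0.08 -0.03]
```

View pics/side4.png

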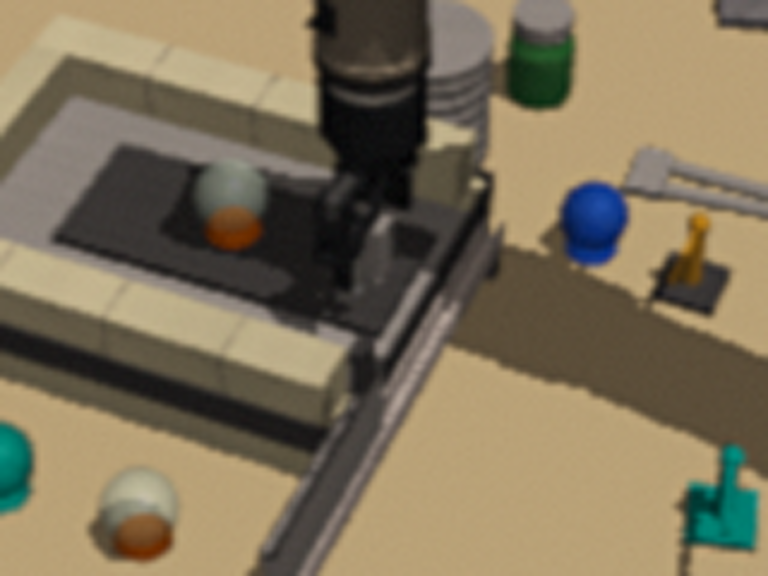

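Run:
```python
from h import *
f=r.grab_frame('side')
print((proj(f,[[.646,-.021,.12],[.646,-.021,.09],[.635,-.010,.12],[.635,-.032,.12],[.657,-.032,.12],[.646,.022,.09]])-[230,140]+.5)*4.8)
```

```text
[[371.10155136 218.20468909]
 [371.30889285 248.42505317]
 [378.49509575 232.59249148]
 [391.76574983 213.08513122]
 [363.80242715 204.00042716]
 [345.06727927 287.09516328]]
```

Emit:
send_rows:
  plan:
    - [0,0,0,0,0.7]
    - [0,0,0,0,0.5]
    - [0,0,0,0,0.4]
    - [0,0,0,0,0.34]
    - [0,0,0,0,0.3]
    - [0,0,0,0,0.26]
    - [0,0,0,0,0.22]
    - [0,0,0,0,0.15]
    - [0,0,0,0,0.1]
    - [0,0,0,0,0.1]
  force: 40

```text
clock: 10.42
tcp_pos: [0.646, -0.0206, 0.0925]
orientation: [-1.223, 1.186, -1.186]
contact_force: [-1.3, 3.0, 2.9]
grip_width: 0.0215
```

Run:
```python
from st import *
rep()
for c,b in [('side',(140,260,230,390))]:
    f=r.grab_frame(c); cv2.imwrite(f'pics/{c}5.png',cv2.resize(f['image'][b[0]:b[1],b[2]:b[3],::-1],None,fx=4.8,fy=4.8,interpolation=cv2.INTER_CUBIC))
```

```text
t 10.43 pos [ 0.646  -0.0206  0.0925] F [-1.3  3.   2.9] M [0.66 0.28 0.28] grip 0.0215
axes x [ 0.031 -1.    -0.   ] y [ 0.     0.001 -1.   ] z [1.    0.031 0.   ] jaw yaw deg -88.2
```

View pics/side5.png

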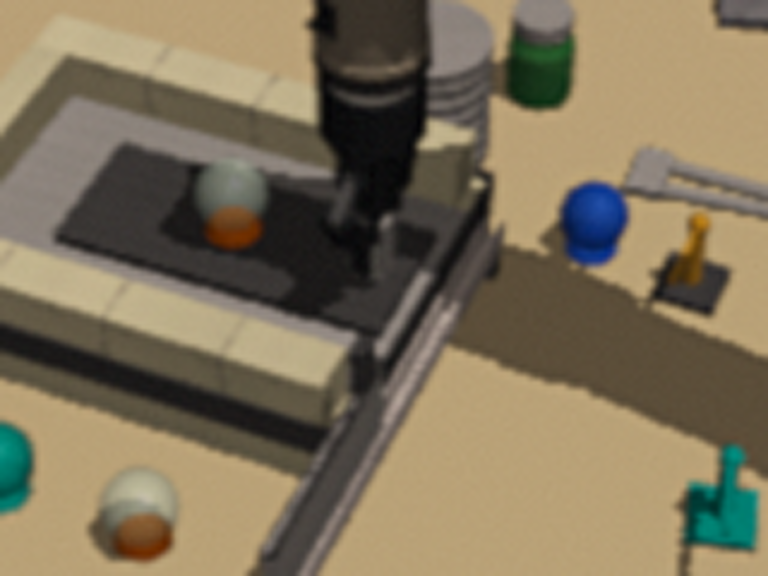

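Emit:
send_rows:
  plan:
    - [0,0,0,0,0.1]
    - [0,0,-0.2,0,0.1]
    - [0,0,-0.4,0,0.1]
    - [0,0,-0.6,0,0.1]
    - [0,0,-0.8,0,0.1]
    - [0,0,-0.9,0,0.1]
    - [0,0,-0.9,0,0.1]
    - [0,0,-0.8,0,0.1]
    - [0,0,-0.6,0,0.1]
    - [0,0,-0.4,0,0.1]
    - [0,0,-0.2,0,0.1]
    - [0,0,0,0,0.1]
  force: 60

```text
clock: 11.98
tcp_pos: [0.5879, -0.023, 0.0925]
orientation: [-1.224, 1.187, -1.186]
contact_force: [3.2, 0.3, 5.6]
grip_width: 0.0214
```

Run:
```python
from st import *
rep()
for c,b in [('side',(140,260,230,390))]:
    f=r.grab_frame(c); cv2.imwrite(f'pics/{c}6.png',cv2.resize(f['image'][b[0]:b[1],b[2]:b[3],::-1],None,fx=4.8,fy=4.8,interpolation=cv2.INTER_CUBIC))
```

```text
t 11.97 pos [ 0.5879 -0.023   0.0925] F [3.2 0.3 5.6] M [ 0.1  -0.69 -0.05] grip 0.0214
axes x [ 0.031 -1.     0.   ] y [-0. -0. -1.] z [ 1.     0.031 -0.   ] jaw yaw deg -88.24
```

View pics/side6.png

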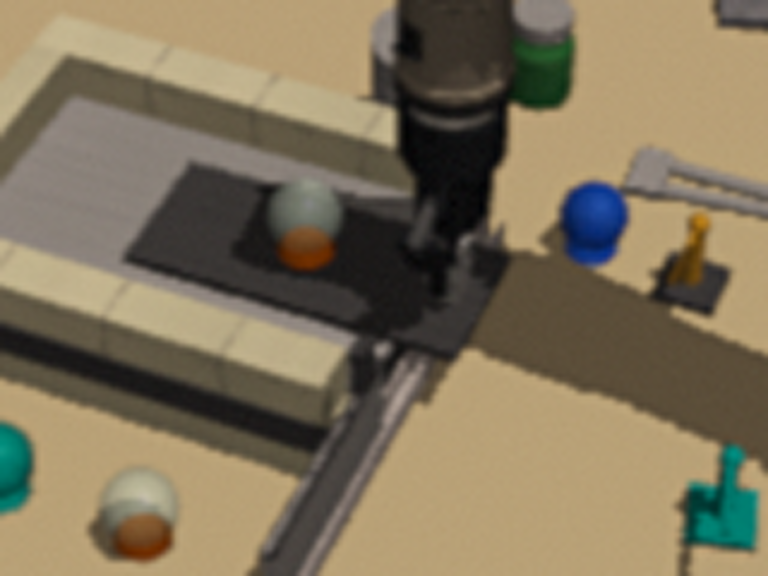

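Emit:
send_rows:
  plan:
    - [0,0,-0.3,0,0.1]
    - [0,0,-0.6,0,0.1]
    - [0,0,-0.9,0,0.1]
    - [0,0,-1.1,0,0.1]
    - [0,0,-1.2,0,0.1]
    - [0,0,-1.2,0,0.1]
    - [0,0,-1.2,0,0.1]
    - [0,0,-1.1,0,0.1]
    - [0,0,-0.9,0,0.1]
    - [0,0,-0.6,0,0.1]
    - [0,0,-0.3,0,0.1]
    - [0,0,0,0,0.1]

```text
clock: 13.52
tcp_pos: [0.4932, -0.026, 0.0921]
orientation: [-1.225, 1.188, -1.186]
contact_force: [0.1, -1.3, 2.4]
grip_width: 0.0211
```

Run:
```python
from st import *
rep()
for c,b in [('side',(140,260,230,390)),('top',(150,270,230,390))]:
    f=r.grab_frame(c); cv2.imwrite(f'pics/{c}7.png',cv2.resize(f['image'][b[0]:b[1],b[2]:b[3],::-1],None,fx=4.8,fy=4.8,interpolation=cv2.INTER_CUBIC))
```

```text
t 13.53 pos [ 0.4932 -0.026   0.0921] F [ 0.1 -1.3  2.4] M [ 0.2  -0.49 -0.05] grip 0.0211
axes x [ 0.031 -1.     0.   ] y [-0.002 -0.    -1.   ] z [ 1.     0.031 -0.002] jaw yaw deg -88.24
```

View pics/side7.png

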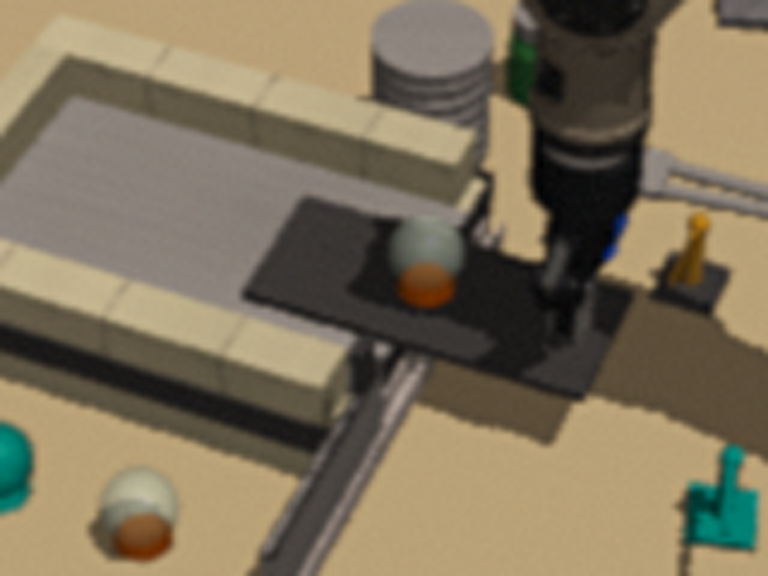

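View pics/top7.png

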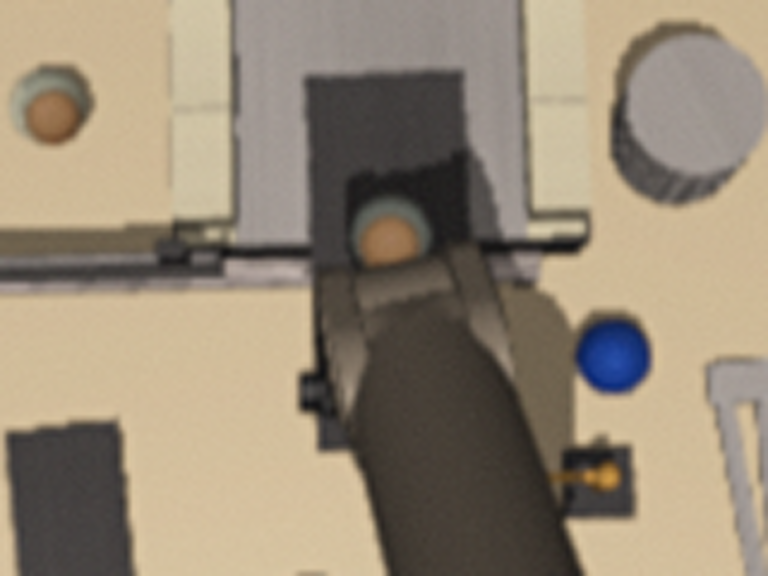

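```bash
python3 - <<'E'
from h import *
f=r.grab_frame('top'); s=r.grab_frame('side')
k=4.8
T=lambda X,Y:(230+X/k-.5,150+Y/k-.5); S=lambda X,Y:(230+X/k-.5,140+Y/k-.5)
c,n=np.cos(.032),np.sin(.032)
def L(P):
    d=P[:2]-[.603,-.0155]; return np.round([c*d[0]+n*d[1],-n*d[0]+c*d[1]],4)
P={}
for nm,F,p in [('FL',f,T(319,448)),('BL',f,T(306,78)),('BR',f,T(463,72)),('tip',f,(336.2,249.2)),
 ('sFL',s,S(583,394)),('sFR',s,S(635,290)),('sBL',s,S(246,294)),('sBR',s,S(303,198))]:
    P[nm]=L(atz(F,p,.07)); print(nm,P[nm])
g=lambda X,Y:(280+X/6.5-.5,165+Y/6.5-.5)
for q in [(588,215),(586,218)]: print('stip',L(atz(s,g(*q),.07)))
E
python3 - <<'E'
import cv2
a=cv2.imread('pics/side0.png'); cv2.imwrite('pics/ptr.png',cv2.resize(a[180:210,360:390],None,fx=20,fy=20,interpolation=cv2.INTER_CUBIC))
a=cv2.imread('pics/top0.png'); cv2.imwrite('pics/ptrt.png',cv2.resize(a[238:264,330:366],None,fx=20,fy=20,interpolation=cv2.INTER_CUBIC))
E
```

```text
FL [-0.1353  0.0472]
BL [0.1201 0.051 ]
BR [ 0.1222 -0.0574]
tip [-0.1588 -0.0818]
sFL [-0.1397  0.0476]
sFR [-0.1401 -0.0616]
sBL [0.1146 0.0526]
sBR [ 0.1194 -0.0545]
stip [-0.1625 -0.0837]
stip [-0.1622 -0.0811]
```

View pics/ptr.png

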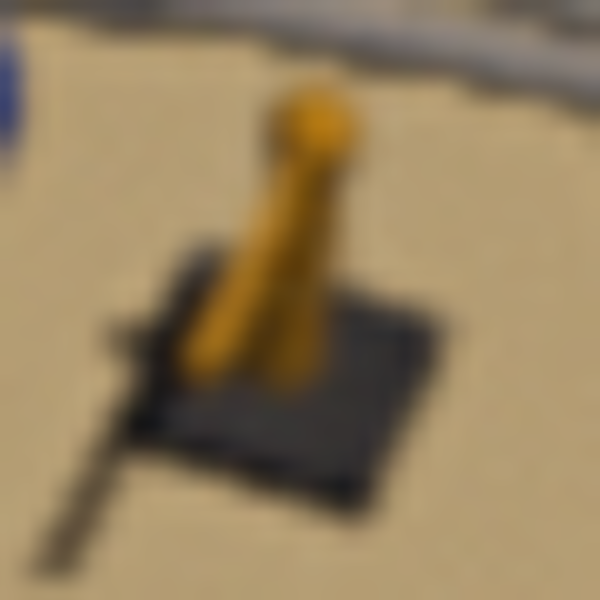

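View pics/ptrt.png

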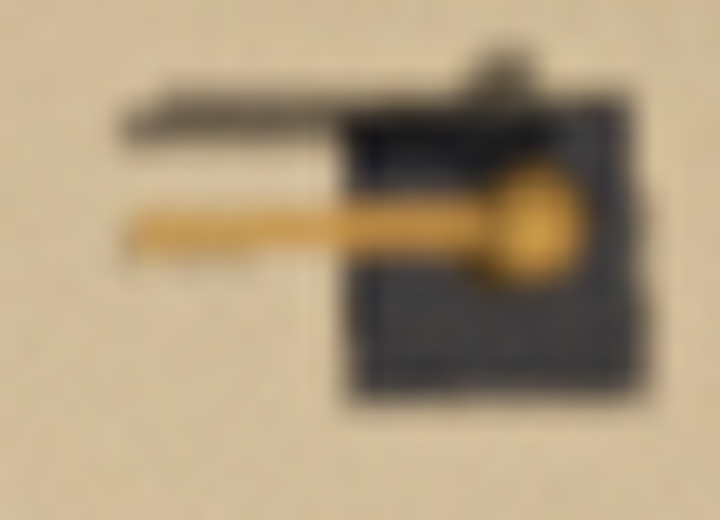

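Emit:
send_rows:
  plan:
    - [0,0,-0.2,0,0.1]
    - [0,0,-0.35,0,0.1]
    - [0,0,-0.45,0,0.1]
    - [0,0,-0.45,0,0.1]
    - [0,0,-0.35,0,0.1]
    - [0,0,-0.25,0,0.1]
    - [0,0,0,0,0.1]
    - [0,0,0,0,0.1]
    - [0,0,0,0,0.1]

```text
clock: 14.85
tcp_pos: [0.4728, -0.0266, 0.0921]
orientation: [-1.225, 1.188, -1.186]
contact_force: [-2.9, 0.6, 1.2]
grip_width: 0.0215
```

Run:
```python
from st import *
rep()
from ov import draw,model,boardbox
for c,b in [('side',(140,260,230,390)),('top',(150,270,230,390))]:
    f=r.grab_frame(c); cv2.imwrite(f'pics/{c}8.png',cv2.resize(f['image'][b[0]:b[1],b[2]:b[3],::-1],None,fx=4.8,fy=4.8,interpolation=cv2.INTER_CUBIC))
    rep()
    for t in ['float','board']: print([(round(d['p'],2),np.round(d['rect']).tolist()) for d in r.recognise(c,t)[:3]])
```

```text
t 14.85 pos [ 0.4728 -0.0266  0.0921] F [-2.9  0.6  1.2] M [ 0.21 -0.   -0.08] grip 0.0215
axes x [ 0.031 -1.     0.   ] y [-0.002 -0.    -1.   ] z [ 1.     0.031 -0.002] jaw yaw deg -88.23
t 14.9 pos [ 0.4728 -0.0266  0.0921] F [-2.5 -0.1  1.3] M [ 0.25  0.12 -0.03] grip 0.0213
axes x [ 0.031 -1.     0.   ] y [-0.002 -0.    -1.   ] z [ 1.     0.031 -0.002] jaw yaw deg -88.24
[(0.7, [251.0, 238.0, 269.0, 259.0]), (0.66, [216.0, 228.0, 239.0, 247.0]), (0.65, [316.0, 188.0, 330.0, 207.0])]
[]
t 15.05 pos [ 0.4728 -0.0266  0.0921] F [-3.9 -0.7  1.5] M [0.2  0.26 0.03] grip 0.0215
axes x [ 0.031 -1.     0.   ] y [-0.001 -0.    -1.   ] z [ 1.     0.031 -0.002] jaw yaw deg -88.24
[(0.77, [353.0, 216.0, 364.0, 235.0]), (0.68, [232.0, 132.0, 248.0, 149.0]), (0.61, [301.0, 195.0, 323.0, 214.0])]
[(0.88, [291.0, 171.0, 328.0, 250.0])]
```

View pics/side8.png

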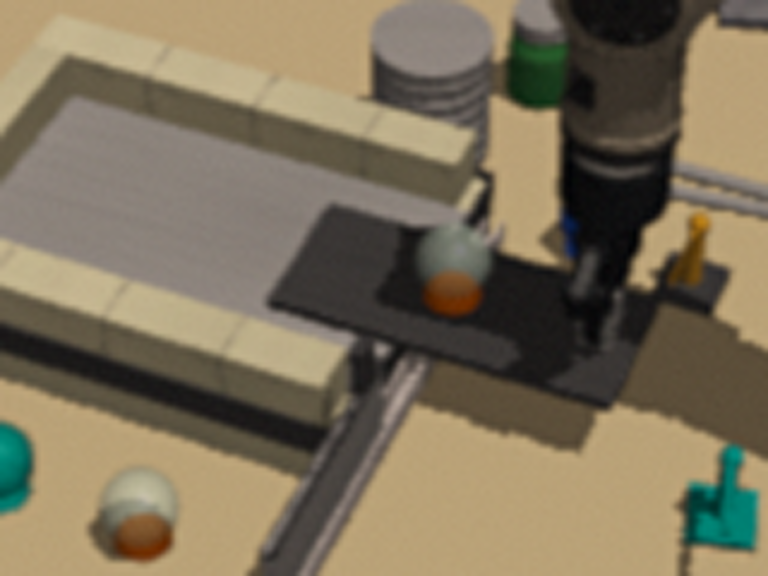

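View pics/top8.png

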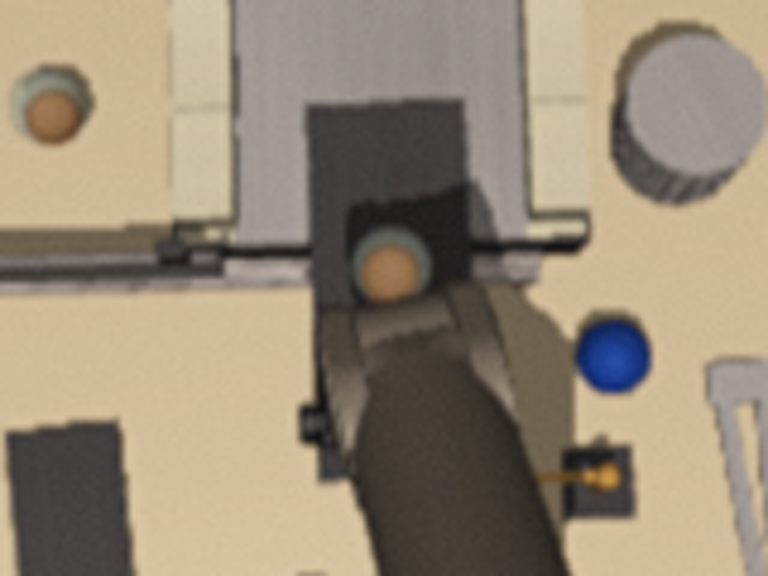

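Run:
```python
from st import *
from ov import draw,boardbox
g=lambda X,Y:(280+X/6.5-.5,165+Y/6.5-.5)
yaw=.032; ax=np.array([np.cos(yaw),np.sin(yaw),0]); ay=np.array([-np.sin(yaw),np.cos(yaw),0])
for c,px,b in [('side',g(587,216),(290,390,170,250)),('top',(336.2,249.2),(280,380,225,275))]:
    f=r.grab_frame(c); t=atz(f,px,.07)
    L=[(np.array([t+a*ax,t+a*ax+.17*ay]),col) for a,col in [(0,(0,255,0)),(.008,(0,0,255)),(-.008,(0,0,255))]]
    draw(f,L,*b,7.5,f'{c}9.png')
```

```text
(no output)
```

View pics/side9.png

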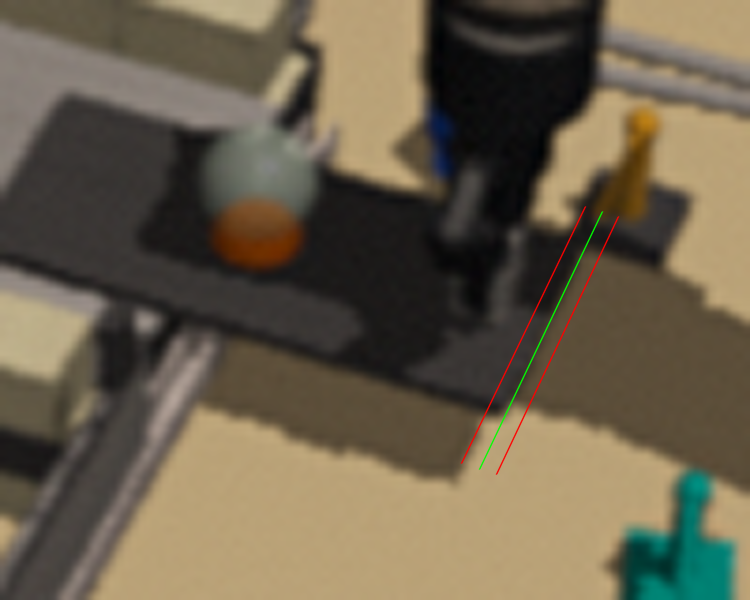

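View pics/top9.png

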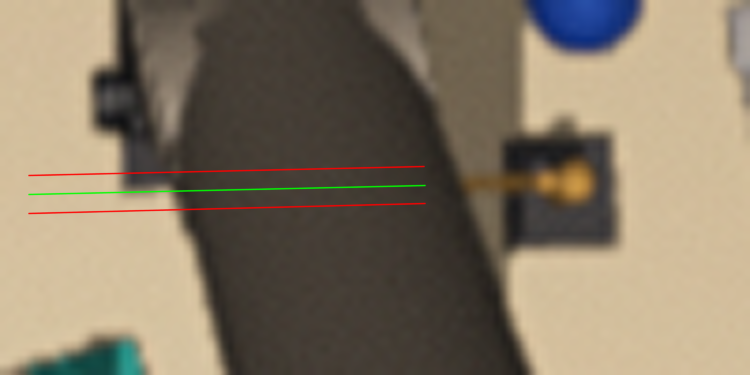

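Run:
```python
from st import *
rep(); print(r.hand_in()); rep()
```

```text
t 15.25 pos [ 0.4728 -0.0266  0.0921] F [-3.  -0.   1.8] M [0.19 0.43 0.04] grip 0.0212
axes x [ 0.031 -1.     0.   ] y [-0.001 -0.    -1.   ] z [ 1.     0.031 -0.001] jaw yaw deg -88.24
the job is handed in; nothing more can be done
None
the job is handed in; nothing more can be done
```

The job is handed in at about 15 s. The door is open, the board's front is level with the pointer tip, and the gripper is still holding the board by its post. The hand-in gave no verdict.

- **Door:** I gripped the tab and slid it about 170 mm. I estimate the guard at about 0.198 m. I did not feel the end stop, and the pictures show the door clear of the board's path. The board had not visibly moved at that point.
- **Board:** I gripped the post side to side at 60 N and drew the board out 173 mm in gentle ramps. The last overlay shows its front about 1 mm from the tip in the top picture. In the side picture it is within the 8 mm band, slightly short of the tip. Most of the front edge was hidden by the arm in the top view.
- **Hold:** The tool was level and square to the hearth. The vertical force on it was about +1.5 N, while carrying the whole board would read about -7 N. From that I infer the board still rests on the hearth; nothing measured that contact directly.
- **Glass and bystanders:** The glass was upright on the board and clear of the fingers, and every bystander in view looked undisturbed.
- **Disagreement:** The two cameras differ by 3 to 5 mm in absolute x. The distance from board front to tip agreed between them within about 1 mm, and I used that for the final move.

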